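# Hang the padded ear defenders over the bench rack's bar

## Robot

A 7-joint arm with a two-finger parallel gripper is mounted at the origin on the work surface. World frame = base frame: x ahead of the robot, y to its left, z up, the work surface at z = 0. Lengths are in mm, angles in rad, forces in N, time in s.
With the tool pointing down it reaches from about 350 to 900 mm from the base axis. Payload 19.9 kg.
Tool frame: the origin (TCP) lies at the very end of the fingers, on their centre line; the grasp point (between the pads) lies 19 mm behind it (arm.pinch_z is the distance from the TCP to the grasp point, in mm); z points along the fingers, y is the line along which they close (so a half turn about z gives the same grasp; the last joint's range is limited). The gripper opens to 85 mm and grips with 20 to 120 N. Pads are 22 mm wide; open, the fingers measure 114 mm over their backs; the gripper's body (76 mm by 85 mm) begins 54 mm behind the grasp point. The pads swing forward as they close: fully open they stand 13 mm farther back than shut.
Start: joints at [1.246, 0.417, -0.01, 1.614, 0.005, 1.111, -0.053], TCP at [174.999, -599.981, 231.26] pointing down, gripper open.
Joint ranges: [-2.81, 2.81], [-0.39, 2.02], [-1.27, 1.25], [0.06, 2.57], [-1.19, 4.33], [0.19, 2], [-2.82, 2.82]. Speed limits (rad/s): [1.89, 1.89, 2.39, 2.39, 3.01, 3.01, 3.01].

## Interface

Orientations are given as a unit quaternion [w, x, y, z].
In Python, from workcell import arm gives the robot as it stands.
- The arm moves only by the tool shift_gripper, called after "Emit:" as name(argument=value, ...), one argument or row to a line, values as JSON. Schema: {"type":"object","properties":{"moves":{"type":"array","items":{"type":"array","prefixItems":[{"type":"array","items":{"type":"number"},"minItems":3,"maxItems":3},{"type":"array","items":{"type":"number"},"minItems":3,"maxItems":3}],"minItems":2,"maxItems":2},"minItems":1,"maxItems":12},"aperture":{"type":"number"},"grip_force":{"type":"number"},"only":{"type":"string"},"quiet":{"type":"boolean"},"lines":{"type":"string"}},"required":["moves"],"additionalProperties":false}. moves is a list of rows, 1 to 12 of them, each written [[dx, dy, dz], [rx, ry, rz]]: dx, dy, dz in fractions of the full range, 1 being 600 mm, then a rotation vector rx, ry, rz in fractions of the full range, 1 being pi rad; each row is the pose to reach, as a shift and turn from the pose commanded when the call began, along the tool's axes at that moment; what a row does not reach only later rows make up. A row lasts 1/10 s, in which the tool goes at most 50 mm and 0.15 rad, less where a joint would pass 70% of its speed; a pose out of reach is approached as far as the arm can. aperture is the opening from 0.0 (shut) to 1.0 (fully open), set as the call begins (left out keeps the last). The fingers move at their own pace and stop on an object; grip_force is the grip in N (left out, the last holds). Time passes only in rows, so rows that do not move let the fingers close. The tool returns the time, the measured TCP pose, the force, the opening and the grip force at its end. only (a regular expression) keeps the lines of the reply that match it, lines (a string "A,B") keeps lines A to B, and quiet returns only ok. Input that does not fit is refused with a message, and nothing moves.
- arm.state(): the state, without advancing time (a new reading comes with each control period).
- arm.snapshot(name): name is "scene" or "top" or "wrist"; returns the picture (384x512x3 uint8, red, green, blue); there is no depth.
- arm.calibration(name): a dict with "fx", "fy", "cx", "cy" (pixels), "position" and "rotation" of the camera in the world. Camera axes: x right, y down, z forward; pixel columns grow to the right and rows downward; lengths in mm; the calibration is good to about 2 mm. A picture is of the moment at which its call begins: read the wrist's pose just before it. calibration takes no time and is no camera call; for the wrist camera it gives the pose at the moment of the call.
- arm.sign_off(): hands the job in; it is judged then, once.
The state is a dict: "clock": time; "joint_positions": joint angles; "joint_vel": joint speeds; "tau": joint torques, N m; "tool_pos": TCP position; "ee_rot": TCP orientation; "contact_force": force on the tool from outside, world axes, zero at the start; "torque": the same for the moment, N m; "gripper_width": opening from 0.0 (shut) to 1.0 (fully open); "gripper_force": force on a finger pad.
Only numpy, scipy, OpenCV 4.12 (cv2) and the standard library are available. Lean on these libraries where they do the work, as an engineer would, in place of code of your own. Each camera call takes 0.05 s, during which the arm holds its last target. There are 200 camera calls.

## Task

Put the bulky ear defenders with the padded headband away: hang them over the round bar of the low rack, band across the bar, so that the pad rests on the bar and one cup hangs down on each side, and let go. Leave the slim pair standing where it is.

Things in the scene. Friction and masses are not known exactly. Their poses are not given: they have to be found in the camera images.
- padded_defenders: Bulky ear defenders, 0.2-0.4 kg, rigid, standing on two grey cups. Origin midway between the cups at their underside; z up to the crown, x from cup to cup, y across the 20 mm steel band. Cups 64 (y) x 80 high, 172 over both (x), gap between them 84. Black rubber pad at the crown, centred, 60 (x) x 30 (y), from z 132 to its flat top at 156 (highest): grip its 30 mm width, closing along y.
- pad_under (a point): Centre of the flat underside of the bulky pair's headband pad, 132 mm above their origin: it comes to rest on the bar. The pad is 24 mm thick: fingertips reaching below this point would strike the bar. Axes as the ear defenders.
- slim_defenders: Bystander: a smaller, slim pair of ear defenders of the same materials, standing upright on its cups, 126 mm high, 138 mm over the cups (x), cups 46 (y) x 60 mm high, bare band 14 mm wide without a pad. Origin midway between the cups at their underside, axes as the bulky pair. Not to be moved.
- rack: Low rack, red-brown steel, fixed. Origin on the bench under the middle of its bar; z up, y along the bar. Bare-steel round bar 20 mm in diameter, top 160 mm above the bench, between two 25 mm square posts centred at y = -140 and +140 that end level with the bar's top; each on a foot 140 (x) x 25 x 12 mm high. Nothing under or over the bar. Top of bar: z 160.

How it is judged:
By the outcome, as a careful person would: the job done as asked, in the order asked, and still so for the second after the job is handed in, with the robot touching nothing.
It also fails if it takes over 42 s, if anything falls off the work surface, if the arm or the gripper's body presses on something with over 40 N, if the wrist force passes 120 N, or if a joint passes its speed limit or range.

## Working session

There is one attempt and no reset: what is moved stays moved. The work goes in short steps, Python scripts to look and compute and a tool call to move; the robot and the scene stay as the last step left them, time stands still between calls to the robot, and variables do not carry over. Pictures are saved under pics/ and viewed, at most 10 in all, crops included, and the job is handed in when it is done.

```bash
mkdir -p pics; ls; python3 - <<'E'
from workcell import arm
import cv2,numpy as np
for n in("scene","top"):
    cv2.imwrite(f"pics/{n}0.png",arm.snapshot(n)[:,:,::-1])
    c=arm.calibration(n);print(n,c)
s=arm.state();print(s["clock"],s["tool_pos"],s["ee_rot"])
E
```

```text
pics
workcell.py
scene {'fx': 379.8624202075201, 'fy': 379.8624202075201, 'cx': 259.38434337229006, 'cy': 192.54309243800031, 'position': array([1155.25623772,   94.12322889,  910.72527609]), 'rotation': array([-0.20191634,  0.59342244,  0.73291303, -0.26442027])}
top {'fx': 403.6213140162972, 'fy': 403.6213140162972, 'cx': 249.5638605431749, 'cy': 196.40298763035094, 'position': array([ 313.63368936,  -54.86098515, 1059.11799093]), 'rotation': array([-0.08076203,  0.72831881, -0.67683569,  0.07016157])}
0.1 [ 174.88210721 -599.71112591  230.73100939] [-5.33327499e-04  9.89951022e-01  1.41409600e-01 -1.25012609e-04]
```

View pics/scene0.png

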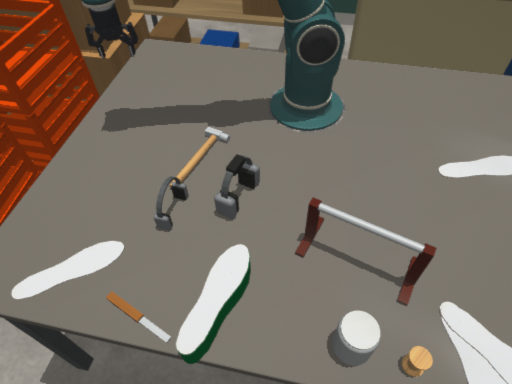

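View pics/top0.png

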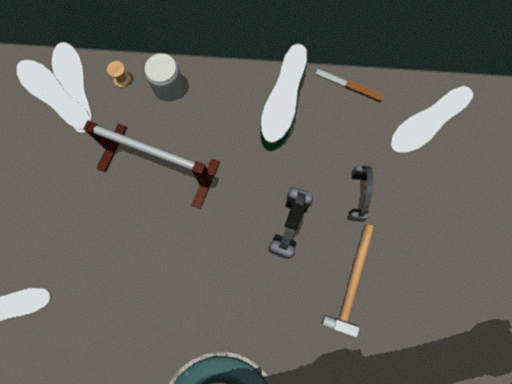

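The scene view shows the bulky pair at about (238,185), the slim pair at (172,203) and the rack bar from (318,208) to (425,248). In the top view the bulky pair is at (292,222), the slim pair at (364,193), and the bar runs from (92,128) to (200,168). I'll zoom in to get exact points.

```bash
python3 - <<'E'
import cv2,numpy as np
a=cv2.imread("pics/scene0.png");b=cv2.imread("pics/top0.png")
f=lambda i,x,y,w,h,s:cv2.resize(i[y:y+h,x:x+w],None,fx=s,fy=s,interpolation=cv2.INTER_CUBIC)
p=np.hstack([f(a,200,145,75,80,5),f(b,255,180,75,80,5)])
q=np.hstack([f(a,290,190,150,76,2.5),f(b,75,110,150,76,2.5)])
p=cv2.convertScaleAbs(p,alpha=1.8,beta=10)
cv2.imwrite("pics/crop.png",np.vstack([p,q]));print(p.shape,q.shape)
E
```

```text
(400, 750, 3) (190, 750, 3)
```

View pics/crop.png

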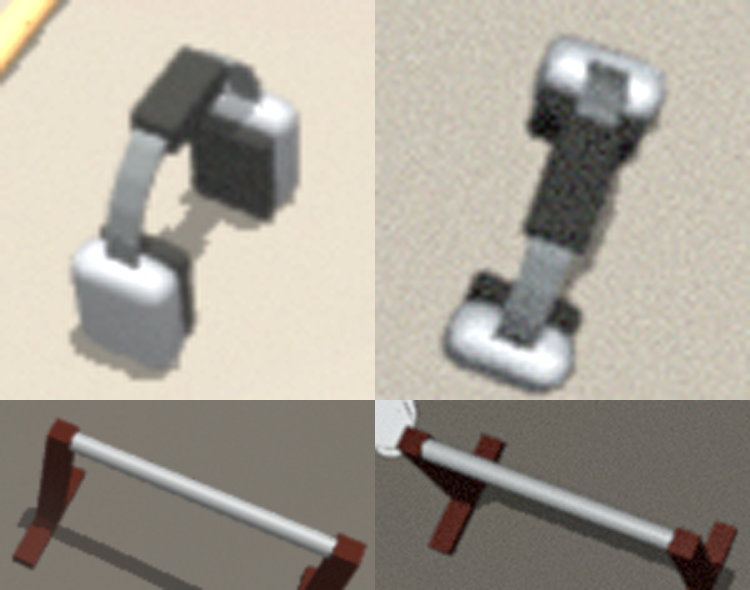

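The crop shows the pad top centred at scene (235.8,162.4) and top (294.4,216.0). The post tops are at scene (314.5,202.5) and (429.7,249.3), and at top (198.7,166.9) and (89.5,125.7).

```bash
cat > h.py <<'E'
import cv2,numpy as np
from scipy.spatial.transform import Rotation as R
def q2R(q): return R.from_quat(np.roll(q,-1))
def P(c):
    K=np.array([[c["fx"],0,c["cx"]],[0,c["fy"],c["cy"]],[0,0,1]]);M=q2R(c["rotation"]).as_matrix().T
    return K@np.c_[M,-M@np.array(c["position"])]
def tri(c1,u1,c2,u2):
    X=cv2.triangulatePoints(P(c1),P(c2),np.array(u1,float),np.array(u2,float));X=(X[:3]/X[3]).ravel()
    return X,[proj(c1,X)-u1,proj(c2,X)-u2]
def proj(c,X):
    v=P(c)@np.r_[X,1];return v[:2]/v[2]
def atz(c,u,z):
    d=q2R(c["rotation"]).apply([(u[0]-c["cx"])/c["fx"],(u[1]-c["cy"])/c["fy"],1]);p=np.array(c["position"])
    return p+d*(z-p[2])/d[2]
E
python3 - <<'E'
from h import *
from workcell import arm
np.set_printoptions(precision=1,suppress=True)
s=arm.calibration("scene");t=arm.calibration("top")
pts={"pad":([235.8,162.4],[294.4,216.0]),"postR":([314.5,202.5],[198.7,166.9]),"postL":([429.7,249.3],[89.5,125.7]),
"cupfar+x":([224.6,195.6],[299.6,194.6]),"cupnear":([252.6,164.6],[282.6,247.6])}
for k,(a,b) in pts.items(): print(k,*tri(s,a,t,b))
# pad outline at z156
for n,c,us in(("s",s,[(182,50),(228,66),(180,132),(134,108)]),):
    for u in us: print(n,atz(c,[200+(u[0]+.5)/5-.5,145+(u[1]+.5)/5-.5],156))
for u in [(527,232),(585,250),(565,112),(622,128)]: print("t",atz(t,[255+(u[0]-375+.5)/5-.5,180+(u[1]+.5)/5-.5],156))
E
```

```text
pad [ 471.4 -137.4  153.2] [array([-0.6, -0. ]), array([-0.6,  0.1])]
postR [569.9  90.5 158.2] [array([-0.6,  0. ]), array([-0.6,  0. ])]
postL [651.9 359.3 160.9] [array([-0.7,  0.1]), array([-0.6, -0. ])]
cupfar+x [ 538.1 -155.3   84.4] [array([0., 0.]), array([ 0., -0.])]
cupnear [ 404.2 -114.4   79.4] [array([-2.6, -0.2]), array([-2.8,  0.2])]
s [ 444.9 -142.   156. ]
s [ 451.8 -114.   156. ]
s [ 504.6 -127.6  156. ]
s [ 492.6 -156.5  156. ]
t [ 446.9 -118.6  156. ]
t [ 440.6 -145.   156. ]
t [ 503.2 -132.8  156. ]
t [ 497.7 -159.1  156. ]
```

Heights, post spacing (281 against 280) and reach all check out. The pad is at about (472,-137) with yaw about -0.26. The bar middle is at (611,225) with rack yaw -0.296. I'll move above the pad.

The manual's scale: shifts go in shares of 600 mm and turns go in shares of pi rad. Converting my numbers, 415 mm / 600 = 0.6917, -280 mm / 600 = -0.4667, 0.54 rad / 3.1416 = 0.1719.

Emit:
shift_gripper(
  moves=[
    [[0.0667, -0.0583, -0.0333], [0, 0, 0.0318]],
    [[0.1333, -0.1167, -0.0667], [0, 0, 0.0637]],
    [[0.2, -0.175, -0.0667], [0, 0, 0.0955]],
    [[0.2667, -0.2333, -0.0667], [0, 0, 0.1273]],
    [[0.3333, -0.2917, -0.0667], [0, 0, 0.1719]],
    [[0.4, -0.35, -0.0667], [0, 0, 0.1719]],
    [[0.4667, -0.4083, -0.0667], [0, 0, 0.1719]],
    [[0.5333, -0.4667, -0.0667], [0, 0, 0.1719]],
    [[0.6, -0.525, -0.0667], [0, 0, 0.1719]],
    [[0.6667, -0.5833, -0.0667], [0, 0, 0.1719]],
    [[0.6917, -0.6017, -0.0667], [0, 0, 0.1719]],
    [[0.6917, -0.6017, -0.0667], [0, 0, 0.1719]],
  ],
  aperture=1.0,
)

```text
clock: 1.3
tool_pos: [474.4, -132.3, 271.2]
ee_rot: [-0.001, 0.992, -0.125, 0.0]
contact_force: [0.1, -0.8, -0.3]
gripper_width: 0.999
gripper_force: 0.0
```

```bash
python3 - <<'E'
from h import *
from workcell import arm
np.set_printoptions(precision=3,suppress=True)
c=arm.calibration("wrist");i=arm.snapshot("wrist")[:,:,::-1]
s=arm.state();print(s["tool_pos"],s["ee_rot"],c["position"],c["rotation"],proj(c,[472,-137,156]))
np.save("w1.npy",c,allow_pickle=True)
cv2.imwrite("pics/w1.png",cv2.convertScaleAbs(i,alpha=1.6,beta=10))
E
```

```text
[ 474.133 -133.045  271.093] [-0.001  0.992 -0.125 -0.   ] [ 549.908 -151.057  412.312] [-0.094 -0.607  0.78   0.121] [268.598 193.191]
```

View pics/w1.png

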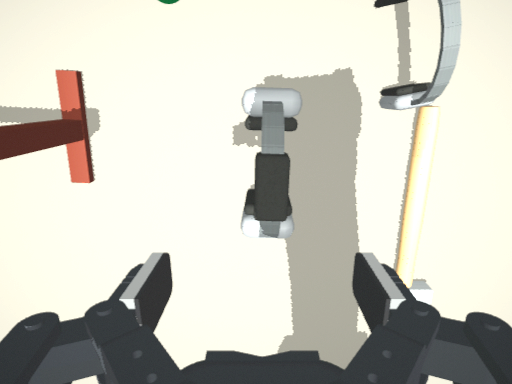

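The wrist view shows the black pad top with corners (257,153), (290,153), (288,220) and (254,220), and the fingers to either side of it. The near rack post is on the left.

```bash
python3 - <<'E'
from h import *
from workcell import arm
np.set_printoptions(precision=3,suppress=True)
w=arm.calibration("wrist");s=arm.calibration("scene");t=arm.calibration("top")
m=[atz(w,u,156) for u in [(257,153),(290,153),(288,220),(254.5,220)]]
m=np.array(m);print(m,m.mean(0))
print(tri(w,[272.3,186.5],s,[235.8,162.4]),tri(w,[272.3,186.5],t,[294.4,216]))
x=(m[0]+m[1]-m[2]-m[3])/2;print(np.linalg.norm(x),np.arctan2(x[1],x[0]),[np.linalg.norm(m[0]-m[1]),np.linalg.norm(m[3]-m[2])])
a=atz(w,(272.5,98),80);b=atz(w,(267.5,230),70);print(a,b,np.arctan2(*(a-b)[1::-1]))
# tool
st=arm.state();p=st["tool_pos"];r=q2R(st["ee_rot"]);tx=r.apply([1,0,0]);print("toolyaw",np.arctan2(tx[1],tx[0]))
print("to pad",r.inv().apply(np.array([*m.mean(0)[:2],137])-p))
E
```

```text
[[ 507.744 -136.807  156.   ]
 [ 501.082 -163.151  156.   ]
 [ 443.588 -148.447  156.   ]
 [ 450.817 -119.839  156.   ]] [ 475.808 -142.061  156.   ]
(array([ 473.924, -138.19 ,  153.984]), [array([-3.89 ,  3.575]), array([-1.079,  0.363])]) (array([ 473.342, -140.513,  142.604]), [array([-1.457, -0.056]), array([0.321, 0.109])])
59.36152816018981 -0.2700443686823757 [np.float64(27.17374986129421), np.float64(29.50759975910761)]
[ 545.717 -161.591   80.   ] [ 401.444 -120.855   70.   ] -0.27518634888241394
toolyaw -0.2505876947334768
to pad [  3.886   8.474 134.083]
```

In the tool's units: 80 mm / 600 = 0.1333, 70 mm / 600 = 0.1167, 0.02 rad / 3.1416 = 0.0064.

Emit:
shift_gripper(
  moves=[
    [[0.0033, 0.0033, 0.0667], [0, 0, 0.0064]],
    [[0.0033, 0.0033, 0.1167], [0, 0, 0.0064]],
    [[0.0033, 0.0033, 0.1333], [0, 0, 0.0064]],
    [[0.0033, 0.0033, 0.1333], [0, 0, 0.0064]],
  ],
)

```text
clock: 1.75
tool_pos: [473.0, -140.1, 190.5]
ee_rot: [-0.0, 0.99, -0.138, -0.001]
contact_force: [-0.9, 0.6, 0.6]
gripper_width: 1.004
gripper_force: 0.0
```

```bash
python3 - <<'E'
from h import *
from workcell import arm
np.set_printoptions(precision=3,suppress=True)
c=arm.calibration("wrist");i=arm.snapshot("wrist")[:,:,::-1]
s=arm.state();print(s["tool_pos"],s["ee_rot"],proj(c,[474,-140,156]))
x=q2R(s["ee_rot"]).apply([1,0,0]);print(np.arctan2(x[1],x[0]))
cv2.imwrite("pics/w2.png",cv2.convertScaleAbs(i,alpha=1.6,beta=10))
E
```

```text
[ 473.72  -140.117  191.765] [-0.     0.99  -0.138 -0.   ] [262.054 228.724]
-0.2767052808554507
```

View pics/w2.png

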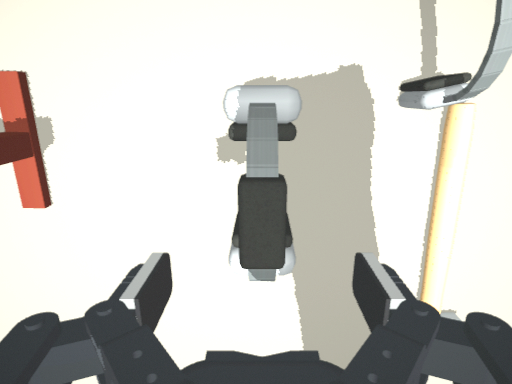

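Pad top runs from (240,176) to (287,268), centred laterally between the fingers and about 3 mm ahead. Descend, then close.

In the tool's units: 54 mm / 600 = 0.09, 45 mm / 600 = 0.075.

Emit:
shift_gripper(
  moves=[
    [[0.0033, 0, 0.0417], [0, 0, 0]],
    [[0.0033, 0, 0.075], [0, 0, 0]],
    [[0.0033, 0, 0.09], [0, 0, 0]],
    [[0.0033, 0, 0.09], [0, 0, 0]],
    [[0.0033, 0, 0.09], [0, 0, 0]],
  ],
)

```text
clock: 2.3
tool_pos: [476.3, -140.5, 138.5]
ee_rot: [0.0, 0.99, -0.138, 0.001]
contact_force: [-0.9, -0.9, 0.4]
gripper_width: 0.999
gripper_force: 0.0
```

Emit:
shift_gripper(
  moves=[
    [[0, 0, 0], [0, 0, 0]],
    [[0, 0, 0], [0, 0, 0]],
    [[0, 0, 0], [0, 0, 0]],
    [[0, 0, 0], [0, 0, 0]],
    [[0, 0, 0], [0, 0, 0]],
    [[0, 0, 0], [0, 0, 0]],
    [[0, 0, 0], [0, 0, 0]],
    [[0, 0, 0], [0, 0, 0]],
  ],
  aperture=0.0,
  grip_force=60,
)

```text
clock: 3.1
tool_pos: [475.8, -140.4, 137.7]
ee_rot: [0.0, 0.99, -0.138, 0.0]
contact_force: [-2.5, -0.4, 8.1]
gripper_width: 0.34
gripper_force: 59.8
```

In the tool's units: -195 mm / 600 = -0.325, -185 mm / 600 = -0.3083.

Emit:
shift_gripper(
  moves=[
    [[0, 0, -0.025], [0, 0, 0]],
    [[0, 0, -0.0667], [0, 0, 0]],
    [[0, 0, -0.1167], [0, 0, 0]],
    [[0, 0, -0.1667], [0, 0, 0]],
    [[0, 0, -0.2167], [0, 0, 0]],
    [[0, 0, -0.2667], [0, 0, 0]],
    [[0, 0, -0.3083], [0, 0, 0]],
    [[0, 0, -0.325], [0, 0, 0]],
    [[0, 0, -0.325], [0, 0, 0]],
    [[0, 0, -0.325], [0, 0, 0]],
  ],
)

```text
clock: 4.1
tool_pos: [475.2, -140.1, 330.9]
ee_rot: [-0.0, 0.99, -0.138, -0.001]
contact_force: [-0.2, -0.5, -2.9]
gripper_width: 0.341
gripper_force: 60.2
```

```bash
python3 - <<'E'
from h import *
from workcell import arm
np.set_printoptions(precision=3,suppress=True)
i=arm.snapshot("wrist")[:,:,::-1];j=arm.snapshot("scene")[:,:,::-1]
s=arm.state();r=q2R(s["ee_rot"]);x=r.apply([1,0,0]);print(s["tool_pos"],np.arctan2(x[1],x[0]),r.as_matrix())
print("to rack",r.inv().apply(np.array([610.9,224.9,332])-s["tool_pos"]))
f=lambda i:cv2.convertScaleAbs(cv2.resize(i,(400,300)),alpha=1.6,beta=10)
cv2.imwrite("pics/w3.png",np.hstack([f(i),f(j)]))
E
```

```text
[ 475.19  -140.118  330.824] -0.2761954599784379 [[ 0.962 -0.273 -0.002]
 [-0.273 -0.962  0.001]
 [-0.002 -0.    -1.   ]]
to rack [  31.024 -388.191   -1.173]
```

View pics/w3.png

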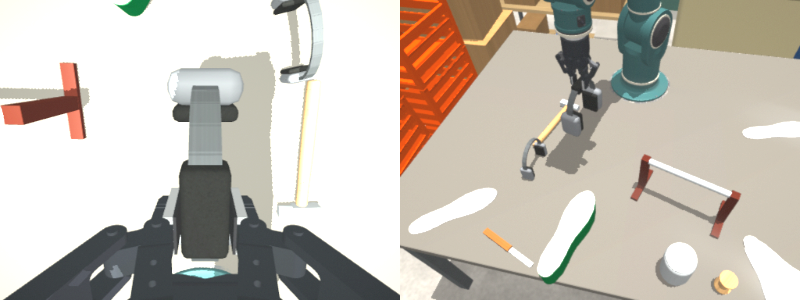

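The pair is held upright with the cups level. Carry it over the bar.

In the tool's units: -388 mm / 600 = -0.6467, -378 mm / 600 = -0.63, 0.02 rad / 3.1416 = 0.0064.

Emit:
shift_gripper(
  moves=[
    [[0.0017, -0.025, 0], [0, 0, 0]],
    [[0.0067, -0.0833, 0], [0, 0, 0]],
    [[0.0133, -0.15, 0], [0, 0, 0.0064]],
    [[0.0183, -0.2167, 0], [0, 0, 0.0064]],
    [[0.0233, -0.2833, 0], [0, 0, 0.0064]],
    [[0.0283, -0.35, 0], [0, 0, 0.0064]],
    [[0.0333, -0.4167, 0], [0, 0, 0.0064]],
    [[0.04, -0.4833, 0], [0, 0, 0.0064]],
    [[0.045, -0.5417, 0], [0, 0, 0.0064]],
    [[0.0483, -0.5917, 0], [0, 0, 0.0064]],
    [[0.05, -0.63, 0], [0, 0, 0.0064]],
    [[0.0517, -0.6467, 0], [0, 0, 0.0064]],
  ],
)

```text
clock: 5.4
tool_pos: [611.0, 227.0, 330.6]
ee_rot: [-0.0, 0.989, -0.146, -0.001]
contact_force: [0.0, 0.4, -3.6]
gripper_width: 0.338
gripper_force: 60.2
```

Emit:
shift_gripper(
  moves=[
    [[0, 0, 0], [0, 0, 0]],
    [[0, 0, 0], [0, 0, 0]],
    [[0, 0, 0], [0, 0, 0]],
  ],
)

```text
clock: 5.7
tool_pos: [611.4, 223.2, 332.2]
ee_rot: [0.0, 0.989, -0.148, 0.0]
contact_force: [0.7, 0.1, -2.1]
gripper_width: 0.336
gripper_force: 60.2
```

```bash
python3 - <<'E'
from h import *
from workcell import arm
np.set_printoptions(precision=3,suppress=True)
i=arm.snapshot("wrist")[:,:,::-1];j=arm.snapshot("top")[:,:,::-1];k=arm.snapshot("scene")[:,:,::-1]
s=arm.state();r=q2R(s["ee_rot"]);x=r.apply([1,0,0]);print(s["tool_pos"],np.arctan2(x[1],x[0]))
print("to rack",r.inv().apply(np.array([610.9,224.9,166])-s["tool_pos"]))
f=lambda i:cv2.convertScaleAbs(i,alpha=1.6,beta=10)
j=cv2.resize(j[60:260,40:260],(400,300));k=cv2.resize(k[100:330,260:500],(400,300))
cv2.imwrite("pics/w4.png",f(np.vstack([np.hstack([j,k]),cv2.resize(i[:200],(800,300))])))
E
```

```text
[611.36  223.756 332.522] -0.2972537827085644
to rack [ -0.838  -0.977 166.522]
```

View pics/w4.png

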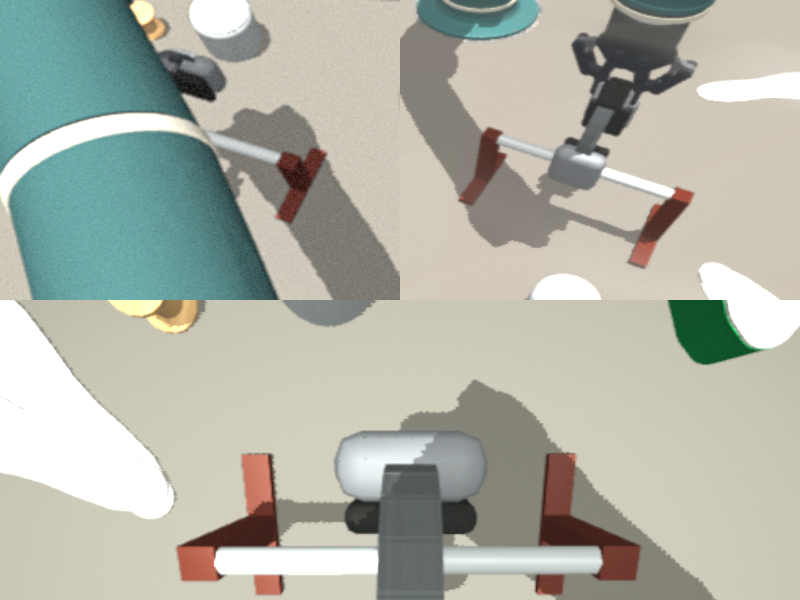

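The bar is horizontal in the wrist view at about row 173.5, with post tops near columns 127 and 396, so the yaw agrees. I'll check the bar position from this view before lowering.

```bash
python3 - <<'E'
from h import *
from workcell import arm
c=arm.calibration("wrist");s=arm.state();r=q2R(s["ee_rot"]);p=s["tool_pos"]
for u in [(126.5,174.5),(397,174.5)]: print(atz(c,u,160),r.inv().apply(atz(c,u,160)-p))
E
```

```text
[653.27001426 357.11923297 160.        ] [   0.94565189 -139.80863833  172.50742451]
[572.40814305  90.61340961 160.        ] [  1.68838804 138.6935044  172.53815344]
```

In the tool's units: 160 mm / 600 = 0.2667, 155 mm / 600 = 0.2583.

Emit:
shift_gripper(
  moves=[
    [[0.0017, 0, 0.025], [0, 0, 0]],
    [[0.0017, 0, 0.0667], [0, 0, 0]],
    [[0.0017, 0, 0.1167], [0, 0, 0]],
    [[0.0017, 0, 0.1667], [0, 0, 0]],
    [[0.0017, 0, 0.2083], [0, 0, 0]],
    [[0.0017, 0, 0.2417], [0, 0, 0]],
    [[0.0017, 0, 0.2583], [0, 0, 0]],
    [[0.0017, 0, 0.2667], [0, 0, 0]],
    [[0.0017, 0, 0.2667], [0, 0, 0]],
    [[0.0017, 0, 0.2667], [0, 0, 0]],
  ],
)

```text
clock: 6.85
tool_pos: [612.6, 224.5, 173.1]
ee_rot: [-0.0, 0.989, -0.148, 0.0]
contact_force: [0.5, -0.4, -2.6]
gripper_width: 0.337
gripper_force: 60.2
```

Emit:
shift_gripper(
  moves=[
    [[0, 0, 0.0033], [0, 0, 0]],
    [[0, 0, 0.005], [0, 0, 0]],
    [[0, 0, 0.0067], [0, 0, 0]],
    [[0, 0, 0.0083], [0, 0, 0]],
    [[0, 0, 0.0092], [0, 0, 0]],
    [[0, 0, 0.0092], [0, 0, 0]],
  ],
)

```text
clock: 7.45
tool_pos: [612.3, 224.3, 166.7]
ee_rot: [0.0, 0.989, -0.148, -0.0]
contact_force: [0.7, -0.7, -3.0]
gripper_width: 0.337
gripper_force: 60.2
```

Not touching yet. Creep further.

In the tool's units: 1 mm / 600 = 0.0017, 0.5 mm / 600 = 0.0008.

Emit:
shift_gripper(
  moves=[
    [[0, 0, 0.0008], [0, 0, 0]],
    [[0, 0, 0.0017], [0, 0, 0]],
    [[0, 0, 0.0017], [0, 0, 0]],
  ],
)

```text
clock: 7.75
tool_pos: [612.3, 224.3, 165.8]
ee_rot: [-0.0, 0.989, -0.148, 0.0]
contact_force: [0.8, 0.2, -2.5]
gripper_width: 0.334
gripper_force: 60.4
```

Emit:
shift_gripper(
  moves=[
    [[0, 0, 0.0008], [0, 0, 0]],
    [[0, 0, 0.0017], [0, 0, 0]],
    [[0, 0, 0.0017], [0, 0, 0]],
  ],
)

```text
clock: 8.05
tool_pos: [612.4, 224.4, 165.7]
ee_rot: [-0.0, 0.989, -0.148, 0.0]
contact_force: [-4.5, -2.6, 9.2]
gripper_width: 0.333
gripper_force: 61.9
```

Contact: the pad is on the bar at TCP z 165.7, against an expected 165.7. Release and look.

In the tool's units: -0.5 mm / 600 = -0.0008.

Emit:
shift_gripper(
  moves=[
    [[0, 0, -0.0008], [0, 0, 0]],
    [[0, 0, -0.0008], [0, 0, 0]],
    [[0, 0, -0.0008], [0, 0, 0]],
    [[0, 0, -0.0008], [0, 0, 0]],
    [[0, 0, -0.0008], [0, 0, 0]],
    [[0, 0, -0.0008], [0, 0, 0]],
    [[0, 0, -0.0008], [0, 0, 0]],
  ],
  aperture=1.0,
)

```text
clock: 8.75
tool_pos: [612.2, 224.4, 165.2]
ee_rot: [-0.0, 0.989, -0.148, -0.0]
contact_force: [0.6, 0.3, 0.2]
gripper_width: 0.999
gripper_force: 0.0
```

Emit:
shift_gripper(
  moves=[
    [[0, 0, -0.0167], [0, 0, 0]],
    [[0, 0, -0.05], [0, 0, 0]],
    [[0, 0, -0.1], [0, 0, 0]],
    [[0, 0, -0.1667], [0, 0, 0]],
    [[0, 0, -0.2333], [0, 0, 0]],
    [[-0.05, 0, -0.2333], [0, 0, 0]],
    [[-0.1167, 0, -0.2333], [0, 0, 0]],
    [[-0.1833, 0, -0.2333], [0, 0, 0]],
    [[-0.2, 0, -0.2333], [0, 0, 0]],
    [[-0.2, 0, -0.2333], [0, 0, 0]],
  ],
)

```text
clock: 9.75
tool_pos: [496.5, 260.1, 306.6]
ee_rot: [-0.0, 0.989, -0.147, 0.001]
contact_force: [1.5, 0.6, 0.8]
gripper_width: 1.001
gripper_force: 0.0
```

```bash
python3 - <<'E'
from h import *
from workcell import arm
i=arm.snapshot("wrist")[:,:,::-1];k=arm.snapshot("scene")[:,:,::-1]
f=lambda i:cv2.convertScaleAbs(i,alpha=1.6,beta=10)
k=cv2.resize(k[100:330,140:450],(400,300));i=cv2.resize(i,(400,300))
cv2.imwrite("pics/w5.png",f(np.hstack([k,i])))
E
```

```text
(no output)
```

View pics/w5.png

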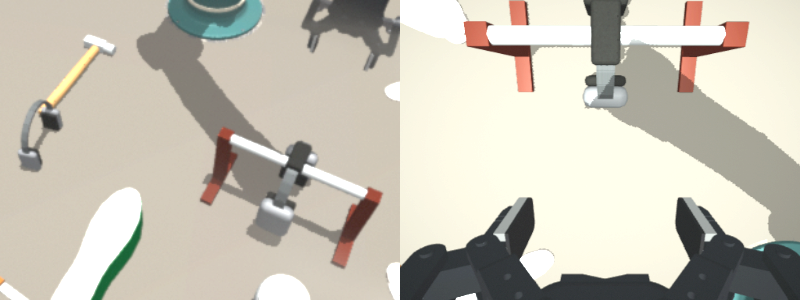

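The pair hangs on the bar with the pad centred on it and one cup on each side. The slim pair stands where it was, and the gripper is clear of everything. Handing in.

Emit:
shift_gripper(
  moves=[
    [[0, 0, 0], [0, 0, 0]],
    [[0, 0, 0], [0, 0, 0]],
    [[0, 0, 0], [0, 0, 0]],
    [[0, 0, 0], [0, 0, 0]],
    [[0, 0, 0], [0, 0, 0]],
  ],
  quiet=true,
)

```text
ok
```

```bash
python3 - <<'E'
from workcell import arm
print(arm.sign_off())
E
```

```text
the job is handed in; nothing more can be done
None
```

The bulky ear defenders hang on the rack bar, with the pad on the bar and one cup on each side. The gripper is open and clear, the slim pair wasn't touched, and the job was handed in at about 10 s on the robot's clock; no verdict was returned.

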